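Dispense one spacer disc and nudge it into the gluing lane

TASK

Press the dispenser's plunger all the way down once, so that a single wooden spacer disc comes out, and let it spring back up. Then push that disc gently aside along the table with the fingertips until it lies flat and wholly between the two parallel wooden strips, within their length. Nothing is to be picked up or squeezed; leave the other discs in the magazine and the tape roll, bottle and brush where they are.

Things in the scene. Friction and masses are not known exactly. Their poses are not given: they have to be found in the camera images.
- dispenser: Dispenser fixed on the table. Origin: on the table under the magazine's axis; x points from the mouth back to the plunger, z up. Magazine: open-topped aluminium square tube, 48 mm high, x -26 to +30 mm, y +-26 mm (feet to +-38), holding a pile of three discs that stands on the table. Behind it a grey housing, x +30 to +125 mm, y +-30 mm, 70 mm high, with the plunger on top at x = +78 mm.
- landing (a point): Point on the bare table 71 mm in front of the dispenser's origin (its x = -71 mm), where the disc's centre comes to lie. A full press drives a 32 mm wide pusher 80 mm forward, sliding the lowest disc out of the 15 mm high mouth along the dispenser's -x. The pusher goes back with the plunger and the pile drops by one disc; a second press would eject a second disc.
- plunger_top (a point): Middle of the plunger's flat top: a black round cap, 42 mm across and 12 mm thick, upright axis; 116 mm above the table when up, 86 mm when fully down.
- plunger (a joint): Plunger travel in m: 0 up, 0.030 fully down (hard stop). A spring (about 3 N at the top, 9 N at the bottom) with damping of about 60 N per m/s (press at 50 mm/s or slower: under 13 N) returns it when let go.
- disc1: The lowest disc of the pile, the one that comes out: plain hardwood, 40 mm across, 12 mm thick, about 12 g; origin at the centre of its underside, z is its axis. It starts on the table inside the magazine, at the dispenser's origin.
- disc2: Second disc of the pile, same shape; origin at the centre of its underside. It drops by 12 mm when the first is gone and must stay in the magazine.
- disc3: Top disc of the pile, same shape; stays in the magazine.
- lane: Gluing lane, fixed left or right of the mouth: two parallel pale wooden strips 90 mm long, 12 wide, 10 high, 100 mm apart between inner faces, a slip of paper between them (the disc slides over it freely). Open at both ends, one facing the mouth within about 20 degrees. Origin: on the table, centre of the lane; x along the strips, y across.
- tape_roll: Yellow roll of tape lying flat, 84 mm across, 25 mm high, origin at the centre of its underside; on the other side of the mouth from the lane. Leave it.
- sand_bottle: Closed grey bottle of sand, 56 mm across, 130 mm high, upright beside the plunger housing (+y side), origin at the centre of its underside. Leave it.
- brush: Brush lying on the table beside the plunger housing (on its -y side), about 160 mm long, pointing at the housing. Leave it.
Mind the look-alikes: they are no part of the job. What is shaped like the disc3 but grey is not meant. Of the things shaped like the dispenser, the grey one is meant.

How it is judged (in metres and radians):
On the way, in this order (a step that is already met when the one before it is completed fails the run):
1. the plunger is pressed to the bottom (at least 27 of 30 mm) and the lowest disc is out of the mouth (value of joint plunger above 0.027 m and x of disc1 in the frame of dispenser below -0.05 m), for 0.05 s.
2. the plunger is back up (value of joint plunger below 0.004 m), for 0.1 s.
3. the disc lies flat between the strips (x of disc1 in the frame of lane between -0.028 and 0.028 m and y of disc1 in the frame of lane between -0.032 and 0.032 m and height (world z) of disc1 below 0.004 m), for 0.2 s.
At the end, for the whole second after the job is handed in: The ejected disc lies flat and at rest between the two strips: its centre within 28 mm of the lane's centre along the strips and 32 mm across them. The plunger is up (within 4 mm), the two other discs are still in the magazine, and tape roll, bottle and brush are within 20 mm of where they stood (all of step 3 and linear speed of disc1 below 0.01 m/s and value of joint plunger below 0.004 m and x of each of disc2, disc3 in the frame of dispenser above -0.01 m and distance of each of disc2, disc3, tape_roll, sand_bottle, brush from where it was at the start of the episode below 0.02 m); the robot touches nothing.
It fails at once if the ejected disc is lifted (its underside more than 15 mm over the table) (height (world z) of disc1 above 0.015 m).
It fails at once if the ejected disc is squeezed or pressed hard by the fingers (over 30 N) (contact force between the fingers and disc1 above 30 N).
It fails at once if another disc leaves the magazine (x of any of disc2, disc3 in the frame of dispenser below -0.015 m or distance of any of disc2, disc3 from where it was at the start of the episode above 0.025 m).
It fails at once if the tape roll, bottle or brush is shifted by more than 20 mm (distance of any of tape_roll, sand_bottle, brush from where it was at the start of the episode above 0.02 m).
It fails at once if the bottle is tipped (angle between sand_bottle's own z axis and vertical above 0.3 rad).
It also fails if it takes over 48 s, if anything falls off the work surface, if the arm or the gripper's body presses on something with over 40 N, if the wrist force passes 120 N, or if a joint passes its speed limit or range.

ROBOT

A 6-joint arm with a two-finger parallel gripper is mounted at the origin on the work surface. World frame = base frame: x ahead of the robot, y to its left, z up, the work surface at z = 0. Lengths are in m, angles in degrees, forces in N, time in s.
With the tool pointing down it reaches from about 0.4 to 0.825 m from the base axis. Payload 7 kg.
Tool frame: the origin (TCP) lies midway between the tips of the shut fingers; the grasp point (between the pads) lies 19 mm behind it; z points along the fingers, y is the direction in which the jaws open and shut (so a half turn about z gives the same grasp; the last joint's range is limited). The gripper opens to 88 mm and grips with 3 to 60 N. Pads are 19 mm wide; open, the fingers measure 130 mm over their backs; the gripper's body (78 mm by 193 mm) begins 47 mm behind the grasp point.
Start: joints at [-48.868, 20.546, 0.682, 0, -70.136, -16.507], TCP at [0.281, -0.614, 0.227] pointing down, gripper open.
Joint ranges: [-176.03, 176.03], [-82.01, 121.73], [-58.28, 71.71], [-173.87, 95.51], [-174.79, -0.11], [-173.66, 173.66]. Speed limits (degrees/s): [136.94, 136.94, 172.46, 180, 180, 180].

INTERFACE

Orientations are given as [roll, pitch, yaw] about the fixed x, y, z axes, in that order (R = Rz(yaw) Ry(pitch) Rx(roll)).
In Python, from plant import sensors, viewer, r gives the robot as it stands. The module is installed in compiled form; this text tells all that it offers.
- The arm moves only by the shell command python3 -m handwheel 'ROWS' [OPENING] [FORCE]. ROWS is JSON, one flat list of numbers, 6 for each row, row after row: the shift along the world's x, y, z in cm, then the turn, a rotation vector about the world's x, y, z in rad. In form: [tx, ty, tz, wx, wy, wz, tx, ty, tz, wx, wy, wz, ...]. A call has 1 to 8 rows; each row is the pose to reach, as a shift and turn from the pose measured when the call began; what a row does not reach only later rows make up. A row lasts 1/10 s, in which the tool goes at most 50 mm and 8.59 degrees, less where a joint would pass 70% of its speed; a pose out of reach is approached as far as the arm can. A call with a gripper value outside its range is refused whole. OPENING is the closure in counts, from 0 (fully open) to 255 (shut), set as the call begins (- or left out, the last holds). The fingers move at their own pace and stop on an object; FORCE is the grip in N (left out, the last holds). Time passes only in rows, so rows that repeat a pose let the fingers close. It gives the time, the measured TCP pose, the force and the opening at its end, in the units of the state.
- sensors.get_state(): the state, without advancing time (a new reading comes with each control period).
- viewer.capture(name): name is "side" or "top" or "wrist"; returns a dict with "img" (420x560x3 uint8, red, green, blue), "camera_matrix" (3x3 intrinsics, pixels), "camera_from_world" (4x4, takes a point from world to camera coordinates); the wrist camera has in their place "mount" (4x4, takes a point from camera to tool coordinates, whose origin is the TCP and whose axes are the flange's). Camera axes: x right, y down, z forward; pixel columns grow to the right and rows downward; lengths in m; the calibration is good to about 2 mm. A picture is of the moment at which its call begins: read the wrist's pose just before it. There is no depth.
- r.close_job(): hands the job in, once; it reports no verdict.
The state is a dict: "time_s": time; "joints": joint angles; "qd": joint speeds; "joint_torque": joint torques, N m; "tcp_pos": TCP position; "eef_rot": TCP orientation; "contact_force": force on the tool from outside, world axes, zero at the start; "moment": the same for the moment, N m; "gripper_width": finger opening in m.
Only numpy, scipy, OpenCV 4.12 (cv2) and the standard library are available. Lean on these libraries where they do the work, as an engineer would, in place of code of your own. Each camera call takes 0.05 s, during which the arm holds its last target.

## Working session

There is one attempt and no reset: what is moved stays moved. The work goes in short steps, Python scripts to look and compute and a shell command to move; the robot and the scene stay as the last step left them, time stands still between calls to the robot, and variables do not carry over. Pictures are saved under pics/ and viewed, and the job is handed in when it is done.

```bash
mkdir -p pics
python3 - <<'E'
from plant import sensors, viewer, r
import cv2,pickle
print(sensors.get_state())
for n in ("side","top","wrist"):
    d=viewer.capture(n); cv2.imwrite(f"pics/{n}0.png",d["img"][:,:,::-1]); pickle.dump(d,open(f"{n}0.pkl","wb"))
    print(n,{k:v.tolist() for k,v in d.items() if k!="img"})
E
```

```text
{'time_s': 0.0, 'joints': array([-4.88680900e+01,  2.05912144e+01,  6.33723351e-01, -2.09474870e-02,
       -7.01340461e+01, -1.65101631e+01]), 'qd': array([ 0.02167901, -0.03977748, -0.04858525, -0.06314847,  0.01178337,
        0.07684185]), 'joint_torque': array([-1.66265281e-04, -5.82712376e+01,  2.93068832e+01,  6.99778318e+00,
        6.81131176e-03, -2.58390583e-04]), 'tcp_pos': array([ 0.28103898, -0.61318171,  0.22562218]), 'eef_rot': array([ 1.79906640e+02, -7.13616631e-03, -1.55385381e+02]), 'contact_force': array([ 0.12567559,  0.50213872, -0.56222789]), 'moment': array([ 0.02138194, -0.00670505, -0.00213623]), 'gripper_width': 0.08765875037543172}
side {'camera_matrix': [[401.86053392047074, 0.0, 283.98607471767417], [0.0, 401.86053392047074, 207.65464174320397], [0.0, 0.0, 1.0]], 'camera_from_world': [[0.8836176681280883, -0.46813337377780806, 0.008423830915133202, -0.44243868777138046], [-0.2715752681694489, -0.5270974975727013, -0.8052422627826287, 0.23006144689418073], [0.3814009573802504, 0.70923858637838, -0.5928861082041182, 0.6493345296155371], [0.0, 0.0, 0.0, 1.
[... 181 characters left out ...]
4, -0.999960989889179, 0.008453547550879431, 0.01636176178015137], [-0.9907606280504471, 0.001390482676008833, -0.13561505986803735, 0.5395526254508124], [0.13559801499810253, -0.008722686385550894, -0.990725538719374, 0.9620420131111722], [0.0, 0.0, 0.0, 1.0]]}
wrist {'camera_matrix': [[365.8846446316018, 0.0, 277.55311797215717], [0.0, 365.8846446316018, 210.80298096194278], [0.0, 0.0, 1.0]], 'mount': [[-0.0005962706145146264, -0.9546675633435068, -0.2976734586104803, 0.08041486079484346], [0.9999997946142499, -0.0004992820650103638, -0.00040185678690721096, 0.0005546948112032934], [0.0002350166204559505, -0.2976736370879871, 0.9546676649756172, -0.1580152593455318], [0.0, 0.0, 0.0, 1.0]]}
```

View pics/top0.png

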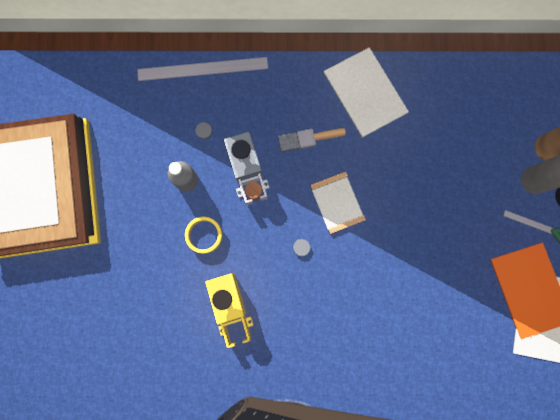

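View pics/side0.png

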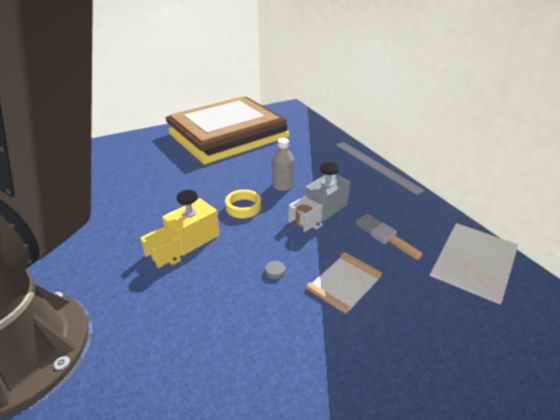

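View pics/wrist0.png

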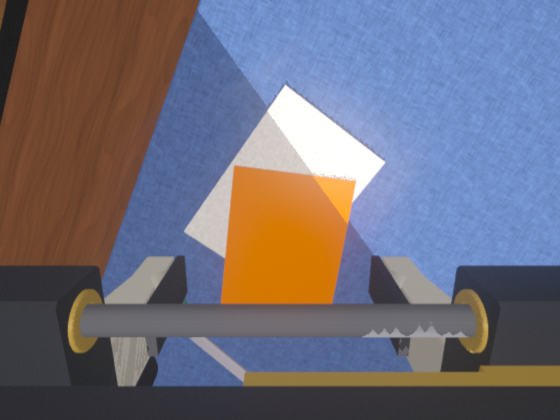

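```bash
cat > h.py <<'E'
import numpy as np,cv2,pickle
def load(n): return pickle.load(open(n,"rb"))
def ray(d,px,z):
    K=d["camera_matrix"];T=d["camera_from_world"]
    R=T[:3,:3];c=-R.T@T[:3,3]
    v=R.T@np.linalg.inv(K)@np.array([px[0],px[1],1.])
    return c+v*(z-c[2])/v[2]
def proj(d,p):
    T=d["camera_from_world"];q=d["camera_matrix"]@(T[:3,:3]@np.asarray(p,float)+T[:3,3]);return q[:2]/q[2]
E
python3 - <<'E'
from h import *
d=load("top0.pkl");im=d["img"][:,:,::-1].copy()
c=im[110:270,160:380]
cv2.imwrite("pics/topc.png",cv2.resize(c,None,fx=3.6,fy=3.6,interpolation=cv2.INTER_CUBIC))
s=load("side0.pkl")["img"][130:320,220:440,::-1]
cv2.imwrite("pics/sidec.png",cv2.resize(s,None,fx=3.1,fy=3.1,interpolation=cv2.INTER_CUBIC))
E
```

```text
(no output)
```

View pics/topc.png

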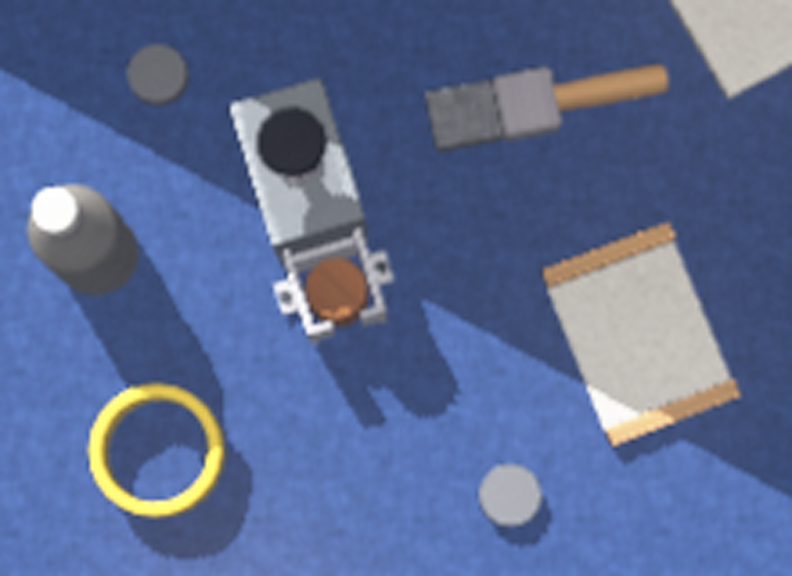

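View pics/sidec.png

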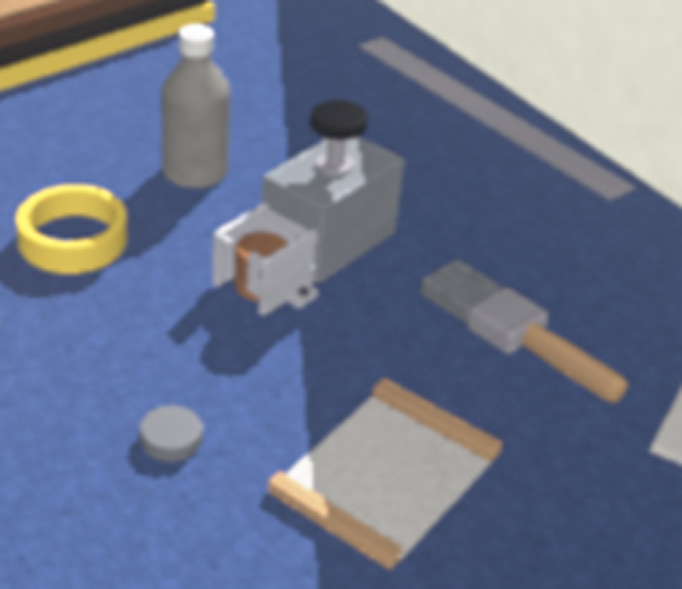

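Candidates: grey dispenser (top view, 246,165) with wooden discs, and yellow empty one (230,310). The crop confirms that the grey one is meant. The grey discs at (203,130) and (302,247) are decoys. Now measuring.

Run:
```python
from h import *
d=load("top0.pkl");s=load("side0.pkl")
def blobs(d,m,roi,amin=15):
    x0,y0,x1,y1=roi;mm=np.zeros(m.shape,np.uint8);mm[y0:y1,x0:x1]=m[y0:y1,x0:x1]
    n,l,st,c=cv2.connectedComponentsWithStats(mm)
    return [(st[i,4],c[i],(l==i).astype(np.uint8)) for i in range(1,n) if st[i,4]>=amin]
def hsv(d): return cv2.cvtColor(d["img"],cv2.COLOR_RGB2HSV)
H=hsv(d)
cap=(H[...,2]<60).astype(np.uint8)
for a,c,_ in blobs(d,cap,(225,130,260,165)): print("cap",a,c,ray(d,c,.116))
br=((H[...,0]<20)&(H[...,1]>90)).astype(np.uint8)
for a,c,_ in blobs(d,br,(235,170,275,205)): print("disc3",a,c,ray(d,c,.036))
for a,c,m in blobs(d,br,(305,165,370,240)):
    q=cv2.minAreaRect(cv2.findContours(m,0,1)[0][0]);print("strip",a,c,q,ray(d,c,.010)); 
    print([ray(d,p,.01)[:2].round(4).tolist() for p in cv2.boxPoints(q)])
ye=((abs(H[...,0].astype(int)-26)<6)&(H[...,1]>120)).astype(np.uint8)
for a,c,_ in blobs(d,ye,(180,210,230,260)): print("tape",a,c,ray(d,c,.0125))
HS=hsv(s)
cap=(HS[...,2]<60).astype(np.uint8)
for a,c,_ in blobs(s,cap,(315,160,345,178)): print("cap side",a,c,ray(s,c,.112))
br=((HS[...,0]<20)&(HS[...,1]>90)).astype(np.uint8)
for a,c,_ in blobs(s,br,(300,245,390,315)): print("strip side",a,c,ray(s,c,.007))
for n,p in {"decoyN":(302,247),"bottle":(180,170),"brush tip":(279,142)}.items(): print(n,ray(d,p,.012))
# housing edges, in crop px
f=lambda x,y:(x/3.6+160,y/3.6+110)
A=[ray(d,f(*p),.07)[:2] for p in [(233,103),(320,80),(363,218),(276,245)]]
print("housing",np.round(A,4).tolist(), np.mean(A,0), np.degrees(np.arctan2(*((A[0]-A[3])+(A[1]-A[2]))[::-1])))
```

```text
cap 243 [240.82304527 149.05349794] [0.66476652 0.09484633 0.116     ]
disc3 219 [253.23744292 190.17808219] [0.59034452 0.07169153 0.036     ]
strip 150 [328.42       180.37333333] ((328.6109313964844, 180.29107666015625), (4.004947185516357, 36.97902297973633), 69.14553833007812) [ 0.61867298 -0.10501985  0.01      ]
[[0.6075, -0.0627], [0.6393, -0.1453], [0.6302, -0.1484], [0.5985, -0.0659]]
strip 85 [353.12941176 221.47058824] ((353.1005859375, 221.45858764648438), (4.079462051391602, 22.464237213134766), 67.61986541748047) [ 0.52057691 -0.16112088  0.01      ]
[[0.515, -0.1348], [0.5351, -0.184], [0.5262, -0.1874], [0.5062, -0.1382]]
strip 36 [335.05555556 229.47222222] ((335.45001220703125, 229.3500213623047), (2.8460497856140137, 13.281564712524414), 71.56504821777344) [ 0.50185226 -0.11838949  0.01      ]
[[0.5004, -0.1035], [0.5102, -0.1332], [0.5039, -0.1351], [0.4941, -0.1055]]
tape 381 [202.95538058 234.64566929] [0.49010762 0.18881401 0.0125    ]
cap side 85 [327.25882353 169.62352941] [0.65562137 0.08838606 0.112     ]
strip side 208 [360.94711538 265.08173077] [ 0.61658916 -0.1095244   0.007     ]
strip side 224 [329.11160714 298.46875   ] [ 0.51291048 -0.1525785   0.007     ]
decoyN [ 0.46106136 -0.04066774  0.012     ]
bottle [0.64354145 0.24628862 0.012     ]
brush tip [0.71190206 0.01184938 0.012     ]
housing [[0.7022, 0.1349], [0.7171, 0.0806], [0.6285, 0.0533], [0.6114, 0.1071]] [0.66480165 0.09397102] 17.066362883003706
```

```bash
python3 -m handwheel '[2.3,4.2,0,0,0,0.14, 4.6,8.4,0,0,0,0.28, 6.9,12.6,0,0,0,0.42, 9.2,16.8,0,0,0,0.56, 11.5,21,0,0,0,0.70, 13.8,25.2,0,0,0,0.84, 16.1,29.4,0,0,0,0.98, 18.4,33.6,0,0,0,1.12]' 255 20
```

```text
time_s: 0.95
tcp_pos: [0.4655, -0.2754, 0.2259]
eef_rot: [179.9, -0.0, -90.9]
contact_force: [1.2, -0.1, -0.2]
gripper_width: 0.0291
```

```bash
python3 -m handwheel '[2.3,4.3,0,0,0,0.04, 4.6,8.6,0,0,0,0.08, 6.9,12.9,0,0,0,0.12, 9.2,17.2,0,0,0,0.16, 11.5,21.5,0,0,0,0.20, 13.8,25.8,0,0,0,0.24, 16.1,30.1,0,0,0,0.28, 18.4,34.4,0,0,0,0.31]' 255 20
python3 - <<'E'
from h import *
from plant import viewer
for n in ("side","wrist","top"):
    d=viewer.capture(n);pickle.dump(d,open(n+"1.pkl","wb"));cv2.imwrite(f"pics/{n}1.png",d["img"][:,:,::-1])
s=load("side1.pkl");print(proj(s,[.665,.095,.116]))
E
```

```text
time_s: 1.75
tcp_pos: [0.65, 0.0706, 0.2257]
eef_rot: [179.9, -0.0, -73.0]
contact_force: [1.4, -1.2, -0.2]
gripper_width: 0.0003
[329.30460671 165.74735432]
```

View pics/wrist1.png

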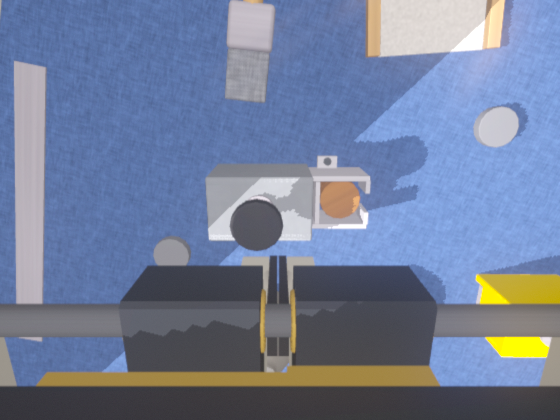

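View pics/side1.png

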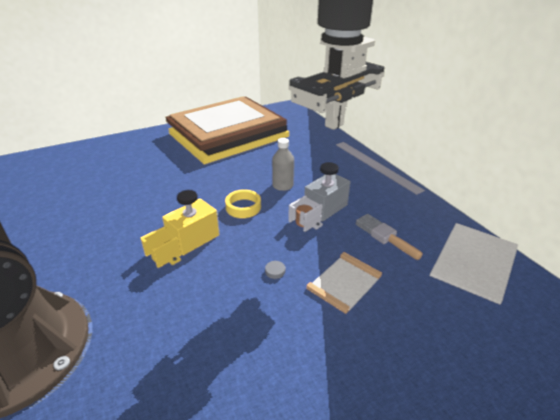

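```bash
cat >> h.py <<'E'
from scipy.spatial.transform import Rotation as Ro
def wristcam(d,pos,rpy):
    T=np.eye(4);T[:3,:3]=Ro.from_euler('xyz',rpy,degrees=True).as_matrix();T[:3,3]=pos
    d=dict(d);d["camera_from_world"]=np.linalg.inv(T@d["mount"]);return d
E
python3 - <<'E'
from h import *
d=wristcam(load("wrist1.pkl"),[.65,.0706,.2257],[179.9,0,-73.])
print("cap",ray(d,(257,224),.116)); print("disc3",ray(d,(339,200),.036))
for p in ((372,0),(375,57),(504,47)): print(ray(d,p,.01))
for p in ((270,.116),): print(proj(d,[.665,.095,.116]),proj(d,[.59,.0717,.036]))
E
```

```text
cap [0.66141125 0.08856135 0.116     ]
disc3 [0.58723457 0.069106   0.036     ]
[ 0.61604313 -0.11139895  0.01      ]
[ 0.59583707 -0.06748381  0.01      ]
[ 0.48308166 -0.11099419  0.01      ]
[250.29112517 230.19732808] [335.47178706 201.63440429]
```

```bash
python3 -m handwheel '[1.3,2.1,0,0,0,0, 1.3,2.1,-4,0,0,0, 1.3,2.1,-8,0,0,0, 1.3,2.1,-9.7,0,0,0, 1.3,2.1,-9.7,0,0,0]' 255 20
python3 - <<'E'
from h import *
from plant import viewer
d=viewer.capture("side");cv2.imwrite("pics/side2.png",cv2.resize(d["img"][60:260,220:440,::-1],None,fx=3,fy=3,interpolation=2))
E
```

```text
time_s: 2.4
tcp_pos: [0.6608, 0.0908, 0.124]
eef_rot: [179.5, -0.0, -73.0]
contact_force: [0.1, -0.6, 0.9]
gripper_width: 0.0003
```

View pics/side2.png

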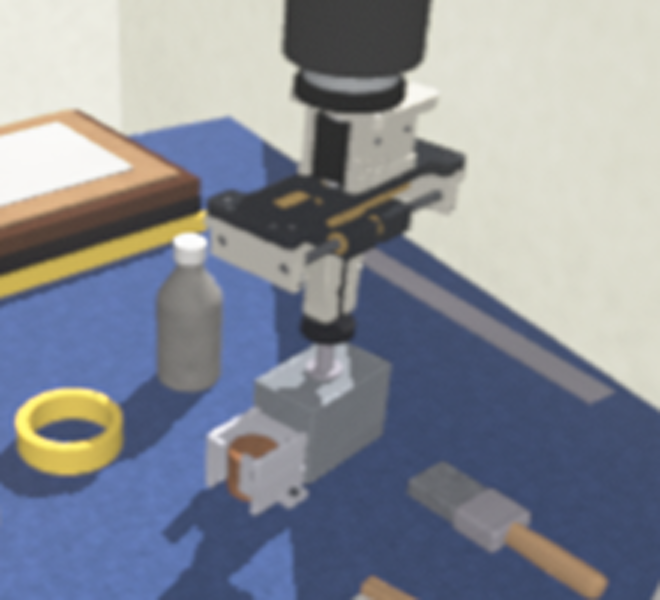

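The fingertips are centred over the cap (about 327,325 in the crop), just above it. Now pressing at 40 mm/s.

```bash
python3 -m handwheel '[0.1,0,-0.4,0,0,0, 0.1,0,-0.8,0,0,0, 0.1,0,-1.2,0,0,0, 0.1,0,-1.6,0,0,0, 0.1,0,-2.0,0,0,0, 0.1,0,-2.4,0,0,0, 0.1,0,-2.8,0,0,0, 0.1,0,-3.2,0,0,0]' 255 20
```

```text
time_s: 3.25
tcp_pos: [0.6639, 0.0912, 0.0961]
eef_rot: [179.8, -0.1, -72.9]
contact_force: [-2.7, -1.3, 9.3]
gripper_width: 0.0004
```

```bash
python3 -m handwheel '[0,0,-0.4,0,0,0, 0,0,-0.8,0,0,0, 0,0,-1.05,0,0,0, 0,0,-1.1,0,0,0, 0,0,-1.1,0,0,0]' 255 20
```

```text
time_s: 3.75
tcp_pos: [0.664, 0.0912, 0.0864]
eef_rot: [179.8, -0.1, -72.9]
contact_force: [-5.0, 0.1, 7.7]
gripper_width: 0.0006
```

```bash
python3 -m handwheel '[0,0,-0.2,0,0,0, 0,0,-0.3,0,0,0, 0,0,-0.3,0,0,0]' 255 20
python3 - <<'E'
from h import *
from plant import viewer
for n in ("side","top"):
    d=viewer.capture(n);pickle.dump(d,open(n+"3.pkl","wb"))
cv2.imwrite("pics/side3.png",cv2.resize(load("side3.pkl")["img"][100:300,220:440,::-1],None,fx=3,fy=3,interpolation=2))
E
```

```text
time_s: 4.05
tcp_pos: [0.6641, 0.0912, 0.0862]
eef_rot: [179.9, -0.1, -72.9]
contact_force: [-7.9, -0.0, 17.7]
gripper_width: 0.0003
```

View pics/side3.png

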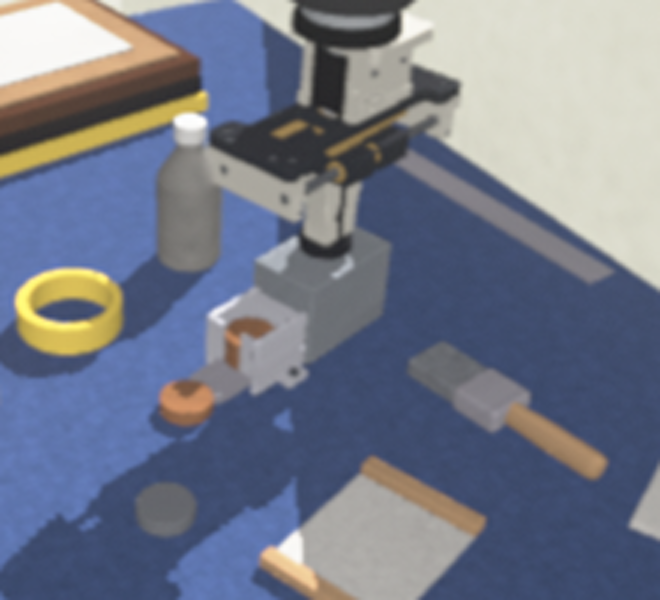

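The plunger is at its hard stop (force rising at z = 86 mm) and the disc is out of the mouth at about (186,402) in the crop. Releasing.

```bash
python3 -m handwheel '[0,0,0.5,0,0,0, 0,0,1,0,0,0, 0,0,1.5,0,0,0, 0,0,2,0,0,0, 0,0,2.5,0,0,0, 0,0,4,0,0,0, 0,0,7,0,0,0, 0,0,10,0,0,0]' 255 20
python3 - <<'E'
from h import *
from plant import viewer,sensors
for n in ("side","top","wrist"):
    st=sensors.get_state()
    d=viewer.capture(n);pickle.dump(d,open(n+"4.pkl","wb"))
    cv2.imwrite(f"pics/{n}4.png",d["img"][:,:,::-1])
pickle.dump((st["tcp_pos"],st["eef_rot"]),open("st4.pkl","wb"));print(st["tcp_pos"])
cv2.imwrite("pics/side4.png",cv2.resize(load("side4.pkl")["img"][100:300,220:440,::-1],None,fx=3,fy=3,interpolation=2))
E
```

```text
time_s: 4.95
tcp_pos: [0.6639, 0.091, 0.1874]
eef_rot: [179.9, -0.1, -72.9]
contact_force: [-0.0, 0.3, -0.4]
gripper_width: 0.0007
[0.66677371 0.0916669  0.19216117]
```

View pics/side4.png

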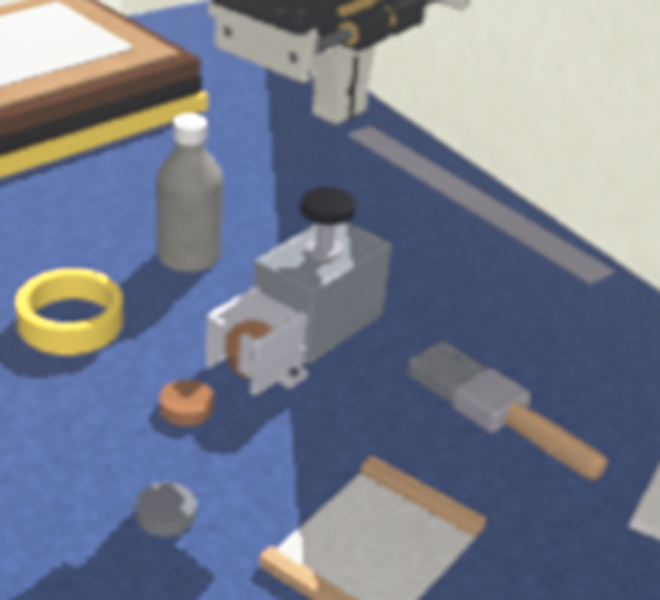

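View pics/top4.png

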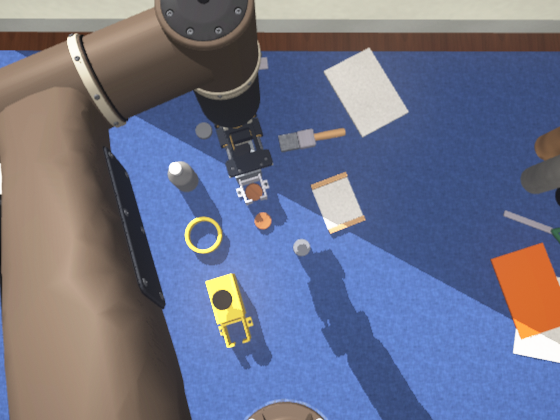

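View pics/wrist4.png

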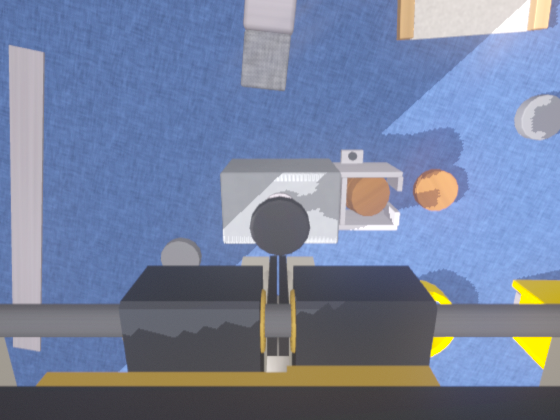

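```bash
cat >> h.py <<'E'
def brown(d,roi,amin=30):
    H=cv2.cvtColor(d["img"],cv2.COLOR_RGB2HSV)
    m=((H[...,0]<20)&(H[...,1]>90)).astype(np.uint8)
    x0,y0,x1,y1=roi;mm=np.zeros_like(m);mm[y0:y1,x0:x1]=m[y0:y1,x0:x1]
    n,l,st,c=cv2.connectedComponentsWithStats(mm)
    return [(st[i,4],c[i]) for i in range(1,n) if st[i,4]>=amin]
E
python3 - <<'E'
from h import *
d=load("top4.pkl")
for a,c in brown(d,(250,207,280,235)): print(a,c,ray(d,c,.010))
s=load("side4.pkl")
for a,c in brown(s,(268,224,295,245)): print(a,c,ray(s,c,.008))
w=load("wrist4.pkl");w=wristcam(w,*load("st4.pkl"))
for a,c in brown(w,(410,165,465,215)): print(a,c,ray(w,c,.011))
E
```

```text
206 [262.5631068  220.60194175] [0.52295664 0.0507942  0.01      ]
189 [281.68253968 233.83597884] [0.52027136 0.04779909 0.008     ]
1308 [435.88073394 189.74617737] [0.52349006 0.05128761 0.011     ]
```

```bash
python3 -m handwheel '[-4.5,-0.2,0,0,0,0, -9,-0.4,0,0,0,0, -13,-0.5,0,0,0,0, -16.4,-0.6,0,0,0,0, -16.4,-0.6,-4,0,0,0, -16.4,-0.6,-8,0,0,0, -16.4,-0.6,-12,0,0,0, -16.4,-0.6,-12,0,0,0]' 183 20
python3 - <<'E'
from h import *
from plant import viewer,sensors
for n in ("side","top","wrist"):
    st=sensors.get_state()
    d=viewer.capture(n);pickle.dump(d,open(n+"5.pkl","wb"))
    cv2.imwrite(f"pics/{n}5.png",d["img"][:,:,::-1])
print(st["tcp_pos"],st["eef_rot"],st["gripper_width"])
cv2.imwrite("pics/side5.png",cv2.resize(load("side5.pkl")["img"][100:300,200:420,::-1],None,fx=3,fy=3,interpolation=2))
E
```

```text
time_s: 5.9
tcp_pos: [0.4978, 0.0838, 0.0654]
eef_rot: [179.7, -0.2, -72.9]
contact_force: [-0.3, -0.8, 0.1]
gripper_width: 0.0248
[0.50153256 0.08536889 0.06998064] [-1.79884684e+02 -1.49431761e-01 -7.28353360e+01] 0.024605370650304614
```

View pics/side5.png

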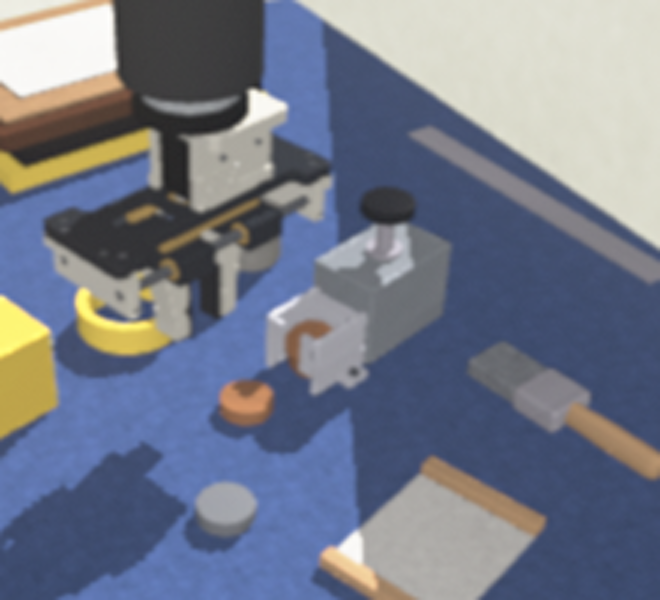

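View pics/wrist5.png

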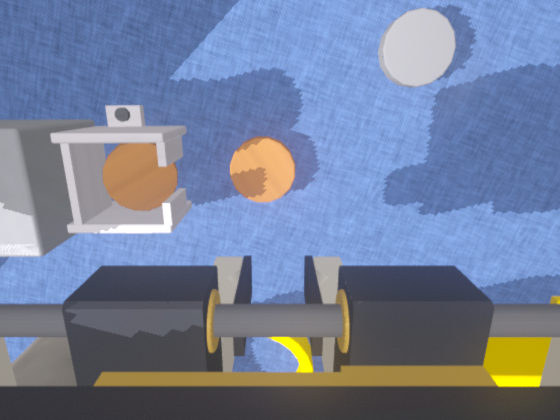

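Run:
```python
from h import *
d=load("top0.pkl")
for p,z in (((207,281),.07),((233,274),.07),((222,300),.116),((244,310),.07)): print(ray(d,p,z))
w=wristcam(load("wrist5.pkl"),[.5015,.0854,.070],[-179.88,-.15,-72.84])
for a,c in brown(w,(220,130,305,210)): print(a,c,ray(w,c,.011))
```

```text
[0.38504871 0.16869225 0.07      ]
[0.3998466 0.1128508 0.07     ]
[0.34756829 0.13041426 0.116     ]
[0.32355513 0.08848272 0.07      ]
3290 [262.24133739 169.05440729] [0.52224895 0.05100906 0.011     ]
```

```bash
python3 -m handwheel '[0,0,-2,0,0,0, 0,0,-4,0,0,0, 0,0,-5.5,0,0,0, 0,0,-6.2,0,0,0, 0,0,-6.2,0,0,0, 0,0,-6.2,0,0,0]' 183 20
python3 - <<'E'
from h import *
from plant import viewer,sensors
d=viewer.capture("side");st=sensors.get_state()
print(st["tcp_pos"],st["contact_force"],st["gripper_width"])
cv2.imwrite("pics/side6.png",cv2.resize(d["img"][100:300,200:420,::-1],None,fx=3,fy=3,interpolation=2))
E
```

```text
time_s: 6.65
tcp_pos: [0.5035, 0.0864, 0.0104]
eef_rot: [-179.6, -0.1, -72.8]
contact_force: [-0.5, 0.4, 0.3]
gripper_width: 0.0246
[0.50348088 0.0863813  0.01038604] [0.06440498 0.38584051 0.33790159] 0.024797037356001264
```

View pics/side6.png

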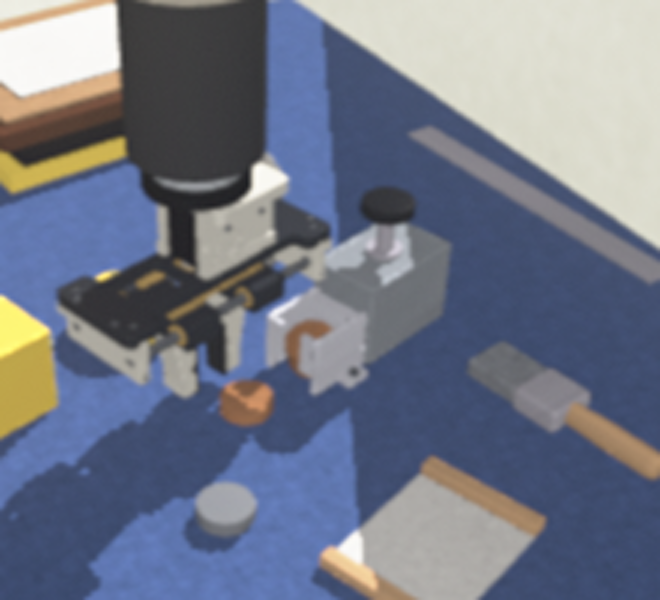

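```bash
python3 -m handwheel '[0.2,-0.6,-0.4,0,0,0, 0.4,-1.2,-0.4,0,0,0, 0.6,-1.8,-0.4,0,0,0, 0.8,-2.6,-0.4,0,0,0, 1.0,-3.4,-0.4,0,0,0, 1.2,-4.2,-0.4,0,0,0, 1.4,-5.0,-0.4,0,0,0, 1.4,-5.0,-0.4,0,0,0]' 183 20
python3 - <<'E'
from h import *
from plant import viewer,sensors
d=viewer.capture("side");st=sensors.get_state()
print(st["tcp_pos"],st["contact_force"],st["gripper_width"])
cv2.imwrite("pics/side7.png",cv2.resize(d["img"][100:300,200:420,::-1],None,fx=3,fy=3,interpolation=2))
st=sensors.get_state();d=wristcam(viewer.capture("wrist"),st["tcp_pos"],st["eef_rot"])
cv2.imwrite("pics/wrist7.png",d["img"][:,:,::-1])
E
```

```text
time_s: 7.5
tcp_pos: [0.5175, 0.0353, 0.0063]
eef_rot: [-179.6, -0.1, -72.9]
contact_force: [0.5, -0.7, -0.2]
gripper_width: 0.025
[0.51753972 0.03576219 0.00633236] [ 0.05112297 -0.55561848  0.97082308] 0.024585395095916618
```

View pics/side7.png

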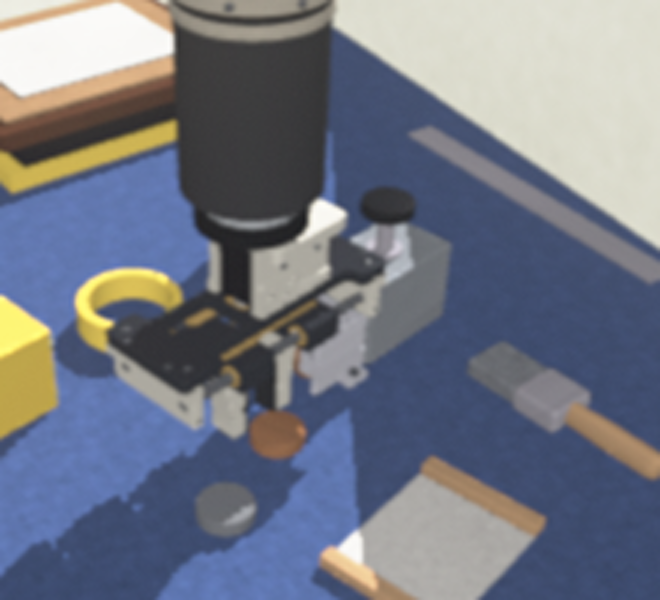

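View pics/wrist7.png

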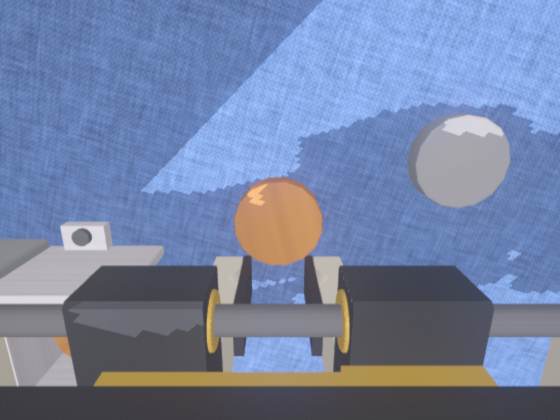

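The disc sits centred in the fork (wrist 279,220). The decoy (458,160) will pass clear on the right.

```bash
python3 -m handwheel '[0.3,-1,0,0,0,0, 0.6,-2,0,0,0,0, 0.8,-3,0,0,0,0, 1.1,-4,0,0,0,0, 1.4,-5,0,0,0,0, 1.7,-6,0,0,0,0, 1.9,-7,0,0,0,0, 1.9,-7,0,0,0,0]' 183 20
python3 - <<'E'
from h import *
from plant import viewer,sensors
st=sensors.get_state();d=viewer.capture("wrist")
pickle.dump((d,st["tcp_pos"],st["eef_rot"]),open("w8.pkl","wb"));print(st["tcp_pos"])
cv2.imwrite("pics/wrist8.png",d["img"][:,:,::-1])
E
```

```text
time_s: 8.4
tcp_pos: [0.5366, -0.0352, 0.0062]
eef_rot: [-179.6, -0.1, -72.9]
contact_force: [0.1, -0.5, 0.5]
gripper_width: 0.0245
[ 0.5366138  -0.0352324   0.00624035]
```

View pics/wrist8.png

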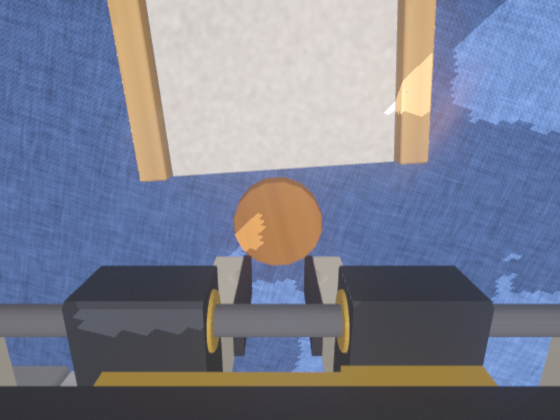

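Run:
```python
from h import *
d,p,r=load("w8.pkl");w=wristcam(d,p,r)
L=ray(w,(171,177),.005);R=ray(w,(397,163),.005)
LO=ray(w,(140,181),.008);RO=ray(w,(428,161),.008)
print(L,R,np.linalg.norm(L-R),LO,RO,np.linalg.norm(LO-RO))
m=(LO+RO)[:2]/2; t=(RO-LO)[:2];t/=np.linalg.norm(t); u=np.array([-t[1],t[0]]);print(m,u,m+.045*u)
for a,c in brown(w,(225,165,330,270)): q=ray(w,c,.011);print(a,c,q,q[:2]-p[:2])
```

```text
[ 0.59574296 -0.06542178  0.005     ] [ 0.50240707 -0.10067782  0.005     ] 0.09977262539065135 [ 0.6076747  -0.06054548  0.008     ] [ 0.49115433 -0.10557852  0.008     ] 0.12491985567036512
[ 0.54941452 -0.083062  ] [ 0.36049545 -0.93276097] [ 0.56563681 -0.12503625]
5970 [277.60201005 221.24489112] [ 0.54497061 -0.06152059  0.011     ] [ 0.00835681 -0.02628819]
```

```bash
python3 -m handwheel '[0.3,-1,0,0,0,0, 0.6,-2,0,0,0,0, 0.9,-3,0,0,0,0, 1.2,-4,0,0,0,0, 1.5,-5,0,0,0,0, 1.8,-6,0,0,0,0, 2.0,-6.5,0,0,0,0, 2.0,-6.6,0,0,0,0]' 183 20
python3 -m handwheel '[-0.3,1,0,0,0,0, -0.6,2,0,0,0,0, -0.9,3,0,0,0,0, -1.2,4,0,0,0,0, -1.5,5,3,0,0,0, -1.5,5,7,0,0,0, -1.5,5,11,0,0,0, -1.5,5,14,0,0,0]' 183 20
python3 - <<'E'
from h import *
from plant import viewer,sensors
for n in ("side","top","wrist"):
    st=sensors.get_state()
    d=viewer.capture(n);pickle.dump((d,st["tcp_pos"],st["eef_rot"]),open(n+"9.pkl","wb"))
    cv2.imwrite(f"pics/{n}9.png",d["img"][:,:,::-1])
E
```

```text
time_s: 9.25
tcp_pos: [0.5567, -0.1015, 0.0061]
eef_rot: [-179.6, -0.1, -73.0]
contact_force: [0.9, 0.7, -0.2]
gripper_width: 0.0249
time_s: 10.05
tcp_pos: [0.542, -0.0503, 0.1489]
eef_rot: [-179.5, -0.1, -72.9]
contact_force: [0.6, 0.2, 0.6]
gripper_width: 0.025
```

View pics/wrist9.png

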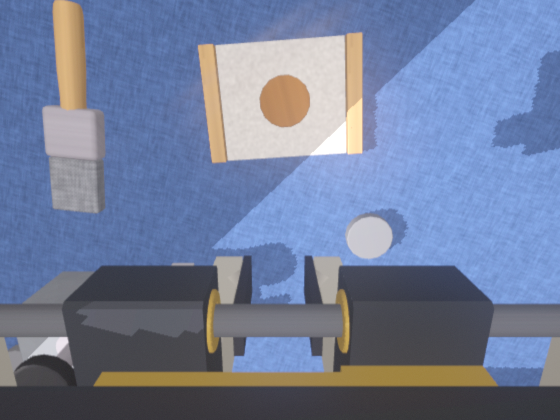

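View pics/side9.png

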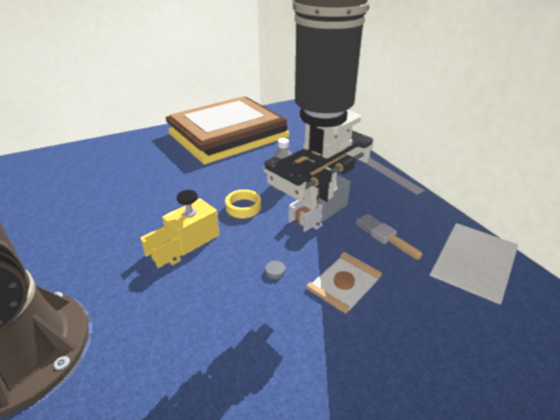

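Run:
```python
from h import *
from plant import sensors,r
s=load("side9.pkl")[0];s0=load("side0.pkl")
for n,(x0,y0,x1,y1) in {"tape":(222,188,264,218),"brush":(355,213,425,260)}.items():
    print(n,np.abs(s["img"][y0:y1,x0:x1].astype(int)-s0["img"][y0:y1,x0:x1]).mean())
q=np.mean([c for a,c in brown(s,(332,268,357,294))],0);print("disc",q,ray(s,q,.010))
w=wristcam(*load("wrist9.pkl"));c=[c for a,c in brown(w,(250,65,320,135))][0]; print("wrist",c,ray(w,c,.011), "lane",np.mean([ray(w,p,.009) for p in ((200,46),(212,162),(362,33),(362,153))],0))
st=sensors.get_state();print(st["contact_force"],st["qd"].round(2),st["time_s"])
r.close_job()
```

```text
tape 0.5542328042328042
brush 0.6237082066869301
disc [343.83333333 280.09469697] [ 0.56096212 -0.12960313  0.01      ]
wrist [284.43781855 100.53873598] [ 0.56444881 -0.12543867  0.011     ] lane [ 0.56494901 -0.12474688  0.009     ]
[-0.28940577  0.39340639 -0.46468353] [-0.25  2.32 -2.75 -0.94  1.13  0.12] 10.2
the job is handed in; nothing more can be done
```

I pressed the grey dispenser's plunger once to its hard stop: the tip reached z = 86 mm and the force rose to about 18 N. The lowest disc came out, and the plunger was back up in the side view after release. I then pushed the disc with the slightly open fingertips into the lane, backed off, lifted clear, and handed the job in at about 10.2 s.

**Disc position:** in the last wrist view the disc centre was at (0.564, -0.125), about 1 mm from the lane centre at (0.565, -0.125). The side view put it at (0.561, -0.130), about 6 mm from the wrist view's lane centre. Either reading is well inside the allowed 28 and 32 mm.

**Other objects:** the side-view patches around the tape roll and the brush matched the start picture. I did not compare the bottle's position. In the final side picture the gripper partly hid the bottle, the magazine and the plunger, so I last saw the two remaining discs and the raised plunger clearly during the push.

**Arm:** the contact force was near zero. The arm was still settling slightly (2–3 °/s on two joints), with the gripper about 150 mm above the table and nothing near it.

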